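Close and lock an instrument's battery hatch with a slot key

TASK

The instrument's battery pack has just been changed. Tip its open hatch shut, take the flat-bladed key from the stand and, holding the sprung hatch fully home with the blade in the slot, turn the floating quarter-turn fastener clockwise until you feel its stop, without forcing it. Then hang the key back in its place in the stand; leave the other key, the multimeter, the mug and the caliper where they are.

Things in the scene. Friction and masses are not known exactly. Their poses are not given: they have to be found in the camera images.
- case: Grey field instrument lying on its face, fixed to the desk, 176 (x) x 216 (y) x 60 mm, origin at the centre of its underside, z up, black rubber corners (2.5 mm higher than the deck), four coax sockets on its -x side. In its top deck (60 mm above the origin) is the open battery bay, covered by the hinged hatch.
- hatch_hinge (a point): Middle of the hatch's hinge line, 62 mm from the case's origin along the case's +x and 63 mm up. The hinge line runs along the case's y. The hatch is a 6 mm aluminium plate, 130 mm wide along the hinge line, its middle plane through the hinge line, reaching from 4 to 128 mm from the hinge; ribs and the fastener are on its outer side.
- hatch (a joint): Hatch angle in rad: 0 = closed, flat on the deck, pointing from the hinge to the case's -x; opens upward, 1.571 = upright, 1.95 = stop, leaning back. Hinge friction holds it when nearly upright; tipped forward beyond about 1 rad it sinks slowly shut. Unlocked, two sprung plungers hold it ajar at about 0.07 rad; about 8 N pressed down at the fastener bring it home.
- strike_lip (a point): Middle of the bay's edge farthest from the hinge, on the deck's upper face. The cam under the fastener (reaching 34 mm from its axis) swings below this 8 mm thick lip as it turns, but only with the hatch fully home (1 mm play); higher up the cam strikes the lip's edge at 0.4 to 0.9 rad and the turn is blocked. The two rubber-tipped plungers stand 8 mm out of the deck beside it.
- fastener (a joint): Turn in rad, clockwise seen from above: 0 = unlocked, slot parallel to the hinge line; 1.571 = stop, locked, slot at right angles to it. Stays where left, turns with about 0.2 N m. The stud floats in an oblong hole: its axis stands up to 6 mm nearer to or farther from the hinge than the collar's centre, held by 6 N friction; this is not reported: feel for the slot with the blade, or look.
- collar (a point): Centre of the dark collar's rim (59 mm across, 5 mm wide) on the hatch's outer side, 92 mm from the hinge line, 12 mm above the hatch's middle plane; axes as the case's when the hatch is closed. In it, level with its rim, sits the fastener's steel head, 36 mm across. Slot through the head's centre, 5.4 mm wide, 27 mm long, ends closed, 7 mm deep, 0.5 mm chamfers.
- slot_key: The key with the flat blade and the flat black handle, 100 mm long. Origin at the middle of the blade's tip, z up along the key to the handle. Blade 22 mm wide (y) and 3.6 mm thick (x), 13 mm long, tip slightly tapered; steel flange 28 mm across from 46 to 50 mm; handle from 50 to 100 mm, 26 mm (y) by 16 mm (x): grip it across x, fingertips above the flange. 0.10 to 0.16 kg.
- square_key: The other key in the stand: same length and flange, but a round black handle of 24 mm and a 9 mm square tip. Does not fit; stays where it is. Origin at the middle of its tip, z up.
- stand: Fixed stand of folded aluminium sheet, origin at the centre of its underside, z up. Its top plate (60 x 150 mm, 5 mm thick, upper face at 70 mm) has two openings, each 14 mm along x and 34 mm along y, one for each key. A key hangs tip down in an opening with its flange on the plate: tip 24 mm above the desk, blade's width along the stand's y.
- stand_left (a point): Centre of the opening on the stand's +y side, on the plate's upper face.
- stand_right (a point): Centre of the opening on the stand's -y side, on the plate's upper face. The keys hang in either opening.
- multimeter: Yellow and black hand multimeter, 140 x 68 x 43 mm, lying on the desk left of the instrument; bystander. Origin under its centre.
- mug: White dotted mug, 82 mm across, 91 mm high, standing behind the instrument on the right; bystander. Origin under its centre.
- caliper: Caliper, 249 mm long, lying on the desk along the front edge; bystander. Origin under its centre.

How it is judged:
By the outcome, as a careful person would: the job done as asked, in the order asked, and still so for the second after the job is handed in, with the robot touching nothing.
It also fails if it takes over 67 s, if anything falls off the work surface, if the arm or the gripper's body presses on something with over 40 N, if the wrist force passes 120 N, or if a joint passes its speed limit or range.

ROBOT

A 6-joint arm with a two-finger parallel gripper is mounted at the origin on a cart in front of the work surface, level with it; the furniture and walls round the work are solid. World frame = base frame: x ahead of the robot, y to its left, z up, the work surface at z = 0. Lengths are in m, angles in rad, forces in N, time in s.
With the tool pointing down it reaches from about 0.225 to 0.875 m from the base axis. Payload 3.4 kg.
Tool frame: the origin (TCP) lies between the finger pads; the fingertips stand 22 mm ahead of it and the grasp point (between the pads) lies 3 mm ahead of it (manip.finger_overhang is the distance from the TCP to the fingertips, in m); z points along the fingers, y is the line along which they close (so a half turn about z gives the same grasp; the last joint's range is limited). The gripper opens to 85 mm and grips with 20 to 120 N. Pads are 22 mm wide; open, the fingers measure 114 mm over their backs; the gripper's body (76 mm by 85 mm) begins 54 mm behind the grasp point. The pads swing forward as they close: fully open they stand 13 mm farther back than shut.
Start: joints at [1.17, 0.276, 1.505, -0, 1.361, -0.121], TCP at [0.159, 0.553, 0.253] pointing down, gripper open.
Joint ranges: [-2.89, 2.89], [-0.75, 2.08], [0.22, 2.7], [-1.18, 4.32], [0.11, 2.71], [-2.7, 2.7]. Speed limits (rad/s): [2.57, 2.57, 3.14, 3.14, 3.14, 3.14].

INTERFACE

Orientations are given as a unit quaternion [w, x, y, z].
In Python, from rig import get_state, eyes, order, manip gives the robot as it stands.
- The arm moves only by the tool drive_tool, never from a script. Its argument "rows" is a list of rows, each a list of 4 numbers: the shift along the tool's x, y, z in units of 25 mm (1.0 is 25 mm), then the turn about the tool's z in units of 6 degrees (1.0 is 6 degrees). A call has exactly 8 rows; each row is the pose to reach, as a shift and turn from the pose commanded when the call began, along the tool's axes at that moment; what a row does not reach only later rows make up. A row lasts 1/12 s, in which the tool goes at most 41.7 mm and 7.16 degrees, less where a joint would pass 70% of its speed; a pose out of reach is approached as far as the arm can. A call with a gripper value outside its range is refused whole. "grip" is the finger opening in mm, from 0 to 85.4, set as the call begins (left out, the last holds). The fingers move at their own pace and stop on an object; "newtons" is the grip in N (left out, the last holds). Time passes only in rows, so rows that repeat a pose let the fingers close, or fill a call up. It gives the time, the measured TCP pose, the force, the opening and the grip force at its end, in the units of the state.
- get_state(): the state, without advancing time (a new reading comes with each control period).
- eyes.get_image(name): name is "scene" or "side" or "wrist"; returns (picture, depth): 400x640x3 uint8, red, green, blue; 400x640 float32, m along the optical axis (not along the pixel's ray), 0 where there is no reading.
- eyes.camera_info(name): a dict with "fx", "fy", "cx", "cy" (pixels), "dist" ([k1, k2, p1, p2, k3] as OpenCV has them; the pictures are not rectified), "R" (3x3) and "t" (3): a world point X has camera coordinates R X + t. Camera axes: x right, y down, z forward; pixel columns grow to the right and rows downward; lengths in m; the calibration is good to about 2 mm. A picture is of the moment at which its call begins: read the wrist's pose just before it. camera_info takes no time and is no camera call; for the wrist camera it gives the pose at the moment of the call.
- order.sign_off(): hands the job in; it is judged then, once.
The state is a dict: "clock": time; "qpos": joint angles; "qd": joint speeds; "effort": joint torques, N m; "position": TCP position; "ee_rot": TCP orientation; "contact_force": force on the tool from outside, world axes, zero at the start; "moment": the same for the moment, N m; "width": finger opening in m; "gripper_force": force on a finger pad.
Only numpy, scipy, OpenCV 4.12 (cv2) and the standard library are available. Lean on these libraries where they do the work, as an engineer would, in place of code of your own. Each camera call takes 0.05 s, during which the arm holds its last target. There are 200 camera calls.

## Working session

There is one attempt and no reset: what is moved stays moved. The work goes in short steps, Python scripts to look and compute and a tool call to move; the robot and the scene stay as the last step left them, time stands still between calls to the robot, and variables do not carry over. Pictures are saved under pics/ and viewed, at most 10 in all, crops included, and the job is handed in when it is done.

Besides the shell and the picture viewer there is one more tool, called after "Emit:" in YAML: its name, and indented under it one key for each argument. drive_tool: Moves the arm, as the interface text tells. Its arguments: {"type":"object","properties":{"rows":{"type":"array","items":{"type":"array","items":{"type":"number"}}},"grip":{"type":"number"},"newtons":{"type":"number"}},"required":["rows"]}

```bash
mkdir -p pics; ls
cat > h.py <<'E'
import numpy as np, cv2
from rig import get_state, eyes, order, manip
def K(i): return np.array([[i['fx'],0,i['cx']],[0,i['fy'],i['cy']],[0,0,1.]])
def proj(i,X):
    r,_=cv2.Rodrigues(np.array(i['R'],float)); 
    return cv2.projectPoints(np.array(X,float).reshape(-1,3),r,np.array(i['t'],float),K(i),np.array(i['dist'],float))[0].reshape(-1,2)
def ray(i,uv):
    n=cv2.undistortPoints(np.array(uv,float).reshape(-1,1,2),K(i),np.array(i['dist'],float)).reshape(-1,2)
    R=np.array(i['R']);t=np.array(i['t']); return -R.T@t, np.c_[n,np.ones(len(n))]@R
def atz(i,uv,z):
    c,d=ray(i,uv); return c+d*((z-c[2])/d[:,2])[:,None]
def atd(i,uv,dep):
    out=[]
    for p in np.atleast_2d(uv):
        u,v=np.round(p).astype(int); w=dep[v-1:v+2,u-1:u+2]; w=w[w>0]
        c,d=ray(i,[p]); out.append(c+d[0]*np.median(w) if len(w) else [np.nan]*3)
    return np.array(out)
def tri(i1,p1,i2,p2):
    c1,d1=ray(i1,[p1]);c2,d2=ray(i2,[p2]);d1=d1[0];d2=d2[0]
    s=np.linalg.lstsq(np.c_[d1,-d2],c2-c1,rcond=None)[0]
    a=c1+s[0]*d1;b=c2+s[1]*d2; return (a+b)/2,np.linalg.norm(a-b)
def snap(n,f):
    i=eyes.camera_info(n); im,d=eyes.get_image(n); cv2.imwrite(f'pics/{f}.png',im[:,:,::-1]); np.savez(f'pics/{f}.npz',im=im,d=d,**{k:np.array(v) for k,v in i.items()}); return i,im,d
def load(f):
    z=np.load(f'pics/{f}.npz'); i={k:z[k] for k in z.files}; return i,i['im'],i['d']
def R(q): 
    from scipy.spatial.transform import Rotation as Ro
    return Ro.from_quat([q[1],q[2],q[3],q[0]]).as_matrix()
def tool(dx):  # world shift -> tool units
    return R(get_state()['ee_rot']).T@np.array(dx)/0.025
E
python3 - <<'E'
from h import *
np.set_printoptions(precision=4,suppress=True)
for n in ['scene','side','wrist']:
    i,im,d=snap(n,n+'0'); print(n,i['fx'],i['cx'],i['cy'],i['dist'],(-np.array(i['R']).T@i['t']),np.array(i['R'])[2])
s=get_state(); print(s); print(R(s['ee_rot']), manip.finger_overhang, [a for a in dir(manip) if a[0]!='_'])
a=cv2.imread('pics/scene0.png');b=cv2.imread('pics/side0.png')
E
```

```text
pics
scene 379.860366482558 319.06401883593077 201.92466412559418 [-0.0216  0.      0.      0.      0.    ] [ 0.1124 -0.9306  0.6014] [ 0.398   0.7938 -0.4599]
side 395.8939879539832 313.59217262801866 194.20800502566186 [-0.0919  0.      0.      0.      0.    ] [ 0.361  -1.2915  0.5629] [ 0.174   0.9269 -0.3326]
wrist 350.33629110505274 322.15827041894033 201.67267026970583 [-0.071  0.     0.     0.     0.   ] [0.0888 0.5719 0.3736] [ 0.2687 -0.0795 -0.9599]
{'clock': 0.15, 'qpos': array([ 1.17  ,  0.2765,  1.5058,  0.    ,  1.3607, -0.121 ]), 'qd': array([-0.    , -0.0031, -0.004 , -0.0022, -0.0011,  0.    ]), 'effort': array([  0.0028, -41.7139, -24.6035,  -0.0001,   0.0076,   0.    ]), 'position': array([0.1586, 0.5523, 0.2526]), 'ee_rot': array([-0.0002,  0.1394,  0.9902, -0.0007]), 'contact_force': array([ 0.2457, -1.0936,  0.3611]), 'moment': array([0.0015, 0.011 , 0.0107]), 'gripper_force': 0.0, 'width': 0.08559130784512224}
[[-0.9611  0.2761 -0.0006]
 [ 0.2761  0.9611 -0.0013]
 [ 0.0002 -0.0014 -1.    ]] 0.022 ['MotionError', 'finger_overhang']
```

View pics/scene0.png

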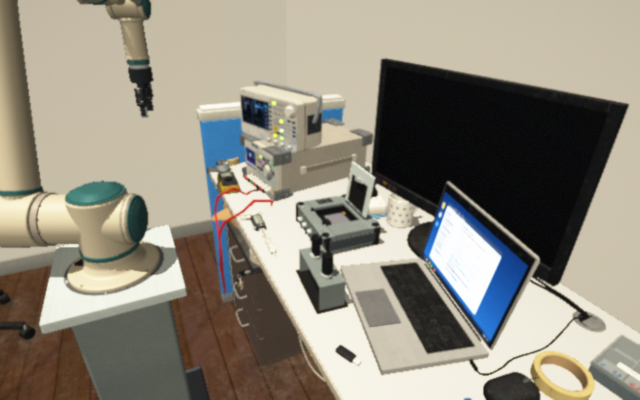

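View pics/side0.png

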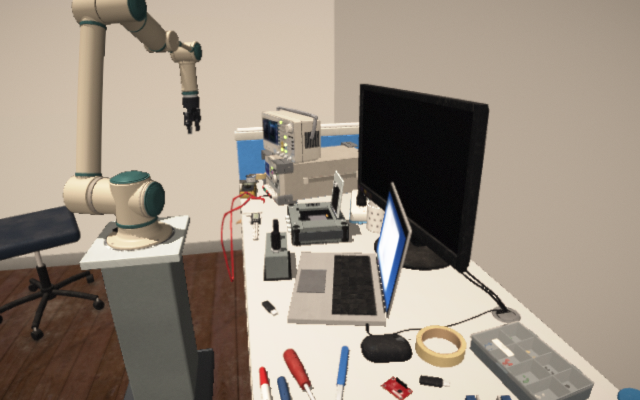

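The scene picture shows the case around (340,220), its open hatch at (360,185) and the stand with two keys at (322,275). The mug is at (400,210). I'll get rough positions from depth, then look with the wrist camera.

Run:
```python
from h import *
np.set_printoptions(precision=3,suppress=True)
i,im,d=load('scene0')
P=[(300,207),(345,250),(379,235),(350,163),(373,180),(375,205),(316,236),(326,238),(300,255),(325,308),(350,300),(400,212),(262,225),(228,180),(268,75),(350,285)]
for p,x in zip(P,atd(i,P,d)): print(p,x)
cv2.imwrite('pics/c1.png',cv2.resize(im[150:310,220:420,::-1],None,fx=3.7,fy=3.7,interpolation=cv2.INTER_CUBIC))
```

```text
(300, 207) [ 0.514 -0.001  0.059]
(345, 250) [ 0.569 -0.188  0.005]
(379, 235) [ 0.671 -0.197  0.032]
(350, 163) [0.818 0.223 0.073]
(373, 180) [ 0.666 -0.15   0.183]
(375, 205) [ 0.754 -0.05   0.039]
(316, 236) [ 0.443 -0.261  0.125]
(326, 238) [ 0.509 -0.186  0.058]
(300, 255) [ 0.419 -0.222  0.053]
(325, 308) [ 0.415 -0.37   0.008]
(350, 300) [ 0.482 -0.365  0.002]
(400, 212) [ 0.778 -0.146  0.057]
(262, 225) [0.397 0.013 0.016]
(228, 180) [0.376 0.332 0.035]
(268, 75) [0.878 1.323 0.226]
(350, 285) [ 0.499 -0.334  0.017]
```

View pics/c1.png

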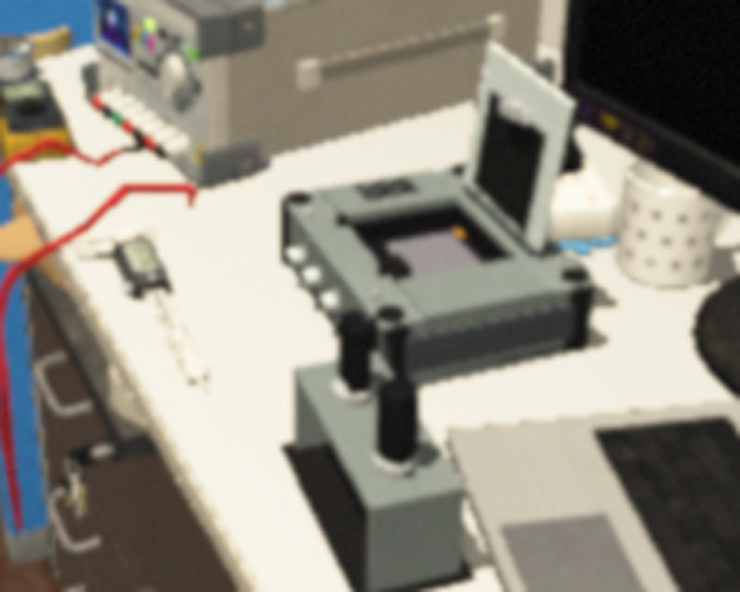

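Emit:
drive_tool:
  rows:
    - [-0.8,-0.8,-0.2,0.5]
    - [-2,-1.9,-0.5,1.2]
    - [-3.2,-3,-0.8,2]
    - [-4.4,-4.1,-1.1,2.8]
    - [-5.6,-5.2,-1.4,3.6]
    - [-6.8,-6.3,-1.7,4.4]
    - [-8,-7.4,-2,5.2]
    - [-9,-8.4,-2.2,6]
  grip: 85

```text
clock: 0.82
position: [0.318, 0.2867, 0.3089]
ee_rot: [0.001, 0.441, 0.898, 0.0]
contact_force: [0.9, 0.2, 0.2]
width: 0.085
gripper_force: 0.0
```

Run:
```python
from h import *
s=get_state(); print(s['clock'],s['position'],R(s['ee_rot'])[:,0],s['qpos'],s['qd'],tool(np.array([.5,-.02,.36])-s['position']))
```

```text
0.8167 [0.31799486 0.28665039 0.30894239] [-0.61186235  0.79096383 -0.00082643] [ 5.71371325e-01  1.98537284e-02  1.68205225e+00 -7.31360207e-04
  1.43848802e+00 -8.69463421e-02] [-0.98052544 -0.19907466  0.0684072   0.01290321  0.12631639  0.02954811] [-14.158146    -1.74443647  -2.03257902]
```

Emit:
drive_tool:
  rows:
    - [-1.6,-0.2,-0.3,0.8]
    - [-3.2,-0.4,-0.6,1.6]
    - [-4.8,-0.6,-0.9,2.4]
    - [-6.4,-0.8,-1.2,3.2]
    - [-8,-1,-1.5,4]
    - [-9.6,-1.2,-1.8,4.8]
    - [-11.2,-1.4,-2,5.6]
    - [-12.2,-1.5,-2,6.2]

```text
clock: 1.48
position: [0.4771, 0.0216, 0.3591]
ee_rot: [0.002, 0.705, 0.71, 0.0]
contact_force: [0.7, 0.1, -0.7]
width: 0.0849
gripper_force: 0.0
```

Emit:
drive_tool:
  rows:
    - [-0.6,0,0,0]
    - [-1,0,0,0]
    - [-1,0,0,0]
    - [-1,0,0,0]
    - [-1,0,0,0]
    - [-1,0,0,0]
    - [-1,0,0,0]
    - [-1,0,0,0]

```text
clock: 2.15
position: [0.4752, 0.001, 0.3585]
ee_rot: [0.0, 0.702, 0.712, 0.0]
contact_force: [0.1, 0.4, -0.8]
width: 0.0852
gripper_force: 0.0
```

Run:
```python
from h import *
np.set_printoptions(precision=4,suppress=True)
i,im,d=snap('wrist','w1')
s=get_state(); print(s['clock'],s['position'],R(s['ee_rot'])[:,0],s['qpos']); print(-np.array(i['R']).T@i['t'],np.array(i['R']))
cv2.imwrite('pics/w1b.png',cv2.resize(im[:,:,::-1],(800,500),interpolation=cv2.INTER_CUBIC))
```

```text
2.2 [0.4753 0.0008 0.3584] [-0.0146  0.9999  0.0001] [-0.1449  0.0787  1.4998  0.0002  1.5628 -0.1595]
[0.4731 0.0722 0.4795] [[ 0.9999  0.0141 -0.001 ]
 [ 0.0138 -0.9595  0.2815]
 [ 0.003  -0.2814 -0.9596]]
```

View pics/w1b.png

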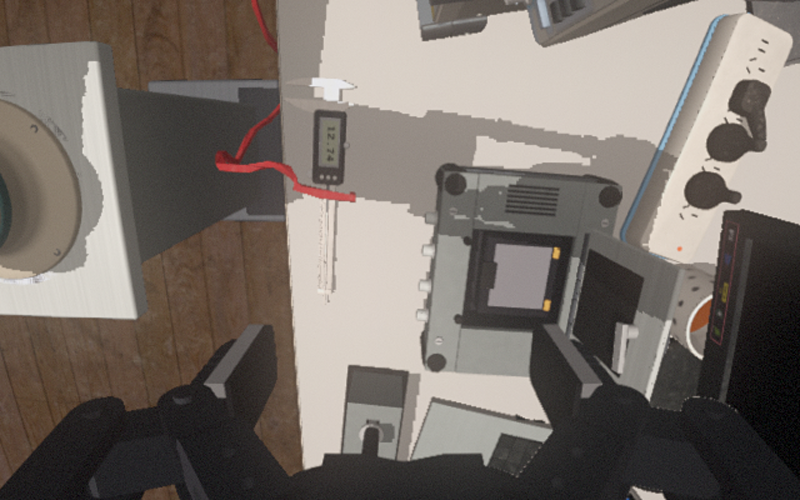

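The wrist view (800x500) shows the case's rubber corners at (454,183), (609,195) and (436,362). The battery bay spans (470–572, 230–325), and the hatch leans back at (620,310). The stand is partly hidden at (375,420), so I'm moving to a second viewpoint.

Emit:
drive_tool:
  rows:
    - [-1,0,0,0]
    - [-2.2,0,0,0]
    - [-3.4,0,0,0]
    - [-4.6,0,0,0]
    - [-5.6,0,0,0.1]
    - [-6,0,0,0.1]
    - [-6,0,0,0.1]
    - [-6,0,0,0.1]

```text
clock: 2.87
position: [0.4775, -0.1492, 0.3581]
ee_rot: [-0.001, 0.706, 0.708, 0.0]
contact_force: [-0.2, 0.7, 0.5]
width: 0.0852
gripper_force: 0.0
```

Run:
```python
from h import *
np.set_printoptions(precision=4,suppress=True)
i,im,d=snap('wrist','w2')
s=get_state(); print(s['clock'],s['position'],R(s['ee_rot'])[:,0],s['qpos']); print(-np.array(i['R']).T@i['t'])
cv2.imwrite('pics/w2b.png',cv2.resize(im[:,:,::-1],(800,500),interpolation=cv2.INTER_CUBIC))
i1,im1,d1=load('w1')
P=np.array([(454,183),(609,195),(436,362),(512,345),(582,245),(680,265),(650,395),(455,335)])/1.25
print(np.c_[atd(i1,P,d1),atz(i1,P,.0625)])
```

```text
2.9167 [ 0.4774 -0.1487  0.3582] [-0.0035  1.      0.0015] [-0.442   0.1185  1.4546  0.0013  1.5693 -0.4455]
[ 0.4762 -0.0782  0.4793]
[[ 0.5222  0.0191  0.0628  0.5222  0.0191  0.0625]
 [ 0.6738  0.0107  0.0629  0.674   0.0106  0.0625]
 [ 0.512  -0.1728  0.0626  0.512  -0.1729  0.0625]
 [ 0.593  -0.1528  0.0604  0.5924 -0.1517  0.0625]
 [ 0.6537 -0.0403  0.062   0.6535 -0.0401  0.0625]
 [ 0.7976 -0.0768  0.0091  0.7607 -0.0598  0.0625]
 [ 0.6715 -0.128   0.1892  0.758  -0.2154  0.0625]
 [ 0.5311 -0.1414  0.0605  0.5308 -0.1404  0.0625]]
```

View pics/w2b.png

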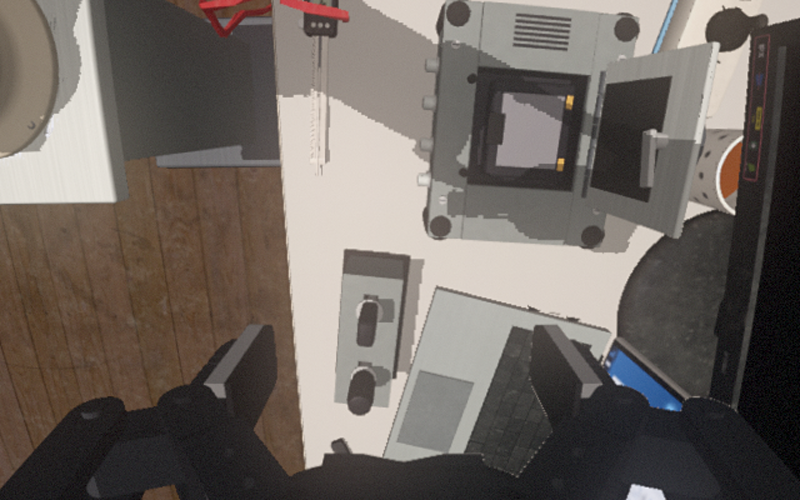

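Run:
```python
from h import *
np.set_printoptions(precision=4,suppress=True)
i,im,d=load('w2')
P=np.array([(459,13),(626,27),(440,226),(592,237),(600,150),(586,78),(575,188),(344,272),(410,278),(336,404),(400,405),(367,340),(361,408)])/1.25
print(np.c_[atd(i,P,d)])
a=cv2.resize(im[190:350,250:350,::-1],None,fx=3.7,fy=3.7,interpolation=cv2.INTER_CUBIC)
b=cv2.resize(im[0:200,340:580,::-1],(428,356),interpolation=cv2.INTER_CUBIC)
c=np.zeros((592,800,3),np.uint8); c[:,:370]=a; c[:356,372:800]=b
cv2.imwrite('pics/c2.png',c)
```

```text
[[ 0.5244  0.0174  0.0635]
 [ 0.6745  0.0099  0.063 ]
 [ 0.512  -0.1731  0.0632]
 [ 0.664  -0.1838  0.0625]
 [ 0.6532 -0.098   0.082 ]
 [ 0.6467 -0.0335  0.0506]
 [ 0.6424 -0.1356  0.0601]
 [ 0.4176 -0.2187  0.0687]
 [ 0.4842 -0.249   0.0011]
 [ 0.3906 -0.4206  0.0011]
 [ 0.4727 -0.4116  0.0149]
 [ 0.4439 -0.264   0.1249]
 [ 0.4364 -0.3363  0.1248]]
```

View pics/c2.png

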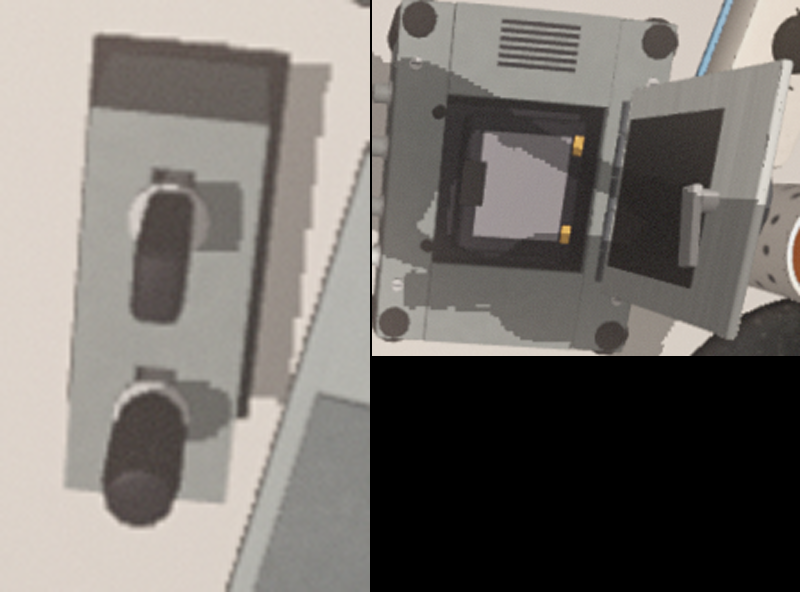

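Run:
```python
from h import *
np.set_printoptions(precision=4,suppress=True)
def cloud(f,m=None):
    i,im,d=load(f); v,u=np.nonzero((d>0)&(d<1.5)); c,r=ray(i,np.c_[u,v]); return c+r*d[v,u][:,None]
P=np.vstack([cloud(f) for f in ('w1','w2','scene0','side0')])
for y0 in np.arange(-.25,.15,.05):
    row=[]
    for x0 in np.arange(.66,.94,.03):
        m=(abs(P[:,0]-x0)<.015)&(abs(P[:,1]-y0)<.025)&(P[:,2]<.8); row.append(P[m,2].max() if m.sum()>3 else np.nan)
    print(round(y0,2),np.array(row))
i,im,d=load('w2')
C=np.array([(93,105),(268,122),(225,500),(65,488)])/3.7+[250,190]
X=atz(i,C,.07); print(X, atd(i,C+[[2,2],[-2,2],[-2,-2],[2,-2]],d)[:,2], X.mean(0))
print(np.degrees(np.arctan2(X[0,0]-X[3,0],X[0,1]-X[3,1])),np.degrees(np.arctan2(X[1,0]-X[2,0],X[1,1]-X[2,1])))
T=np.array([(160,290),(168,212),(140,498)])/3.7+[250,190]; print(atd(i,T,d), atz(i,T,.12))
Q=cloud('w2'); m=(Q[:,2]>.115)&(Q[:,2]<.13)&(Q[:,0]<.48)&(Q[:,0]>.4)&(Q[:,1]<-.2)
for sel in (Q[m&(Q[:,1]>-.3)],Q[m&(Q[:,1]<-.3)]): print(len(sel),sel.mean(0),sel.min(0),sel.max(0)); 
m=(abs(Q[:,2]-.07)<.004)&(Q[:,0]<.5)&(Q[:,0]>.38)&(Q[:,1]<-.2)&(Q[:,1]>-.4); print(Q[m].min(0),Q[m].max(0),np.median(Q[m],0), cv2.minAreaRect((Q[m,:2]*1000).astype(np.float32)))
```

```text
-0.25 [0.0049 0.0054 0.0097 0.0231 0.4758 0.4758 0.041     nan    nan    nan]
-0.2 [0.0657 0.0597 0.0047 0.0182 0.4757 0.4757 0.0249 0.0215    nan    nan]
-0.15 [0.1934 0.0631 0.0044 0.0935 0.4756 0.4751 0.0702 0.0198 0.0159 0.0041]
-0.1 [0.193  0.1909 0.0017 0.0939 0.4756 0.0848 0.0647 0.045  0.0045 0.004 ]
-0.05 [0.1926 0.1918 0.041  0.4735 0.4753 0.0688 0.0029    nan    nan    nan]
-0.0 [0.1917 0.191  0.0409 0.4749 0.4754 0.0601 0.0033 0.003  0.003  0.0023]
0.05 [0.0514 0.0025 0.0031 0.0421 0.0947 0.0946 0.0406 0.0048 0.0046 0.0021]
0.1 [0.0031 0.003  0.0026 0.0403 0.064  0.0696 0.0591 0.0048 0.0049 0.002 ]
[[ 0.4177 -0.2193  0.07  ]
 [ 0.4761 -0.2251  0.07  ]
 [ 0.4605 -0.3739  0.07  ]
 [ 0.4013 -0.3692  0.07  ]] [0.0707 0.0703 0.0709 0.0705] [ 0.4389 -0.2969  0.07  ]
6.212079852799651 5.99853128011213
[[ 0.4436 -0.2596  0.1246]
 [ 0.4442 -0.2464  0.0964]
 [ 0.4353 -0.334   0.1245]] [[ 0.4431 -0.262   0.12  ]
 [ 0.4461 -0.236   0.12  ]
 [ 0.4348 -0.3372  0.12  ]]
318 [ 0.4428 -0.2567  0.1231] [ 0.4337 -0.2716  0.1153] [ 0.4511 -0.2457  0.1259]
333 [ 0.4346 -0.3315  0.1228] [ 0.4228 -0.3458  0.1151] [ 0.4459 -0.3217  0.1263]
[ 0.4007 -0.3743  0.0663] [ 0.4756 -0.2188  0.074 ] [ 0.4432 -0.2865  0.0705] ((438.2369384765625, -296.9202880859375), (151.9364776611328, 60.45705032348633), 83.77957153320312)
```

Run:
```python
from h import *
np.set_printoptions(precision=4,suppress=True)
def cloud(f,m=None):
    i,im,d=load(f); v,u=np.nonzero((d>0)&(d<1.5)); c,r=ray(i,np.c_[u,v]); return c+r*d[v,u][:,None]
for f in ('w1','w2','scene0'):
    P=cloud(f); print(f)
    for y0 in np.arange(-.2,.1,.03):
        m=(abs(P[:,1]-y0)<.015)&(P[:,2]>.15)&(P[:,2]<.8)&(P[:,0]>.72); h=(abs(P[:,1]-y0)<.015)&(P[:,2]>.1)&(P[:,2]<.21)&(P[:,0]<.74)&(P[:,0]>.6)
        Q=P[h]; t=Q[Q[:,2]>Q[:,2].max()-.004] if len(Q) else Q
        print(round(y0,2),m.sum(), P[m][:,[0]].min() if m.any() else None, P[m][P[m][:,0].argmin(),2] if m.any() else None,'hatch',h.sum(), np.r_[t[:,0].min(),t[:,0].max(),t[:,2].max()] if len(t) else None)
P=cloud('w2'); e=np.array([.998,-.059]); hp=np.array([.655,-.0857])
u=(P[:,:2]-hp)@e; v=(P[:,:2]-hp)@np.array([.059,.998]); m=(abs(v)<.07)&(P[:,2]>.09)&(P[:,2]<.2)&(abs(u)<.09)
print(np.c_[u[m],v[m],P[m,2]][::max(1,m.sum()//25)])
```

```text
w1
-0.2 0 None None hatch 0 None
-0.17 1096 0.7827079774348278 0.2150144127105053 hatch 0 None
-0.14 1361 0.7799634078813986 0.19046715857740137 hatch 370 [0.6663 0.6715 0.1911]
-0.11 1257 0.7772042136035395 0.20772813704781706 hatch 1540 [0.6663 0.6728 0.193 ]
-0.08 1145 0.7746662268863043 0.1894784142100817 hatch 1856 [0.6677 0.6752 0.1922]
-0.05 1005 0.772472919706201 0.15446472711809384 hatch 1864 [0.6694 0.6778 0.1921]
-0.02 881 0.7631849221056461 0.18070080248450981 hatch 936 [0.6707 0.6777 0.1917]
0.01 509 0.7624781777435077 0.18774244625870823 hatch 0 None
0.04 0 None None hatch 0 None
0.07 0 None None hatch 0 None
0.1 0 None None hatch 0 None
w2
-0.2 657 0.7850268799765454 0.1617764923762648 hatch 0 None
-0.17 549 0.7828536616536419 0.16409401473037577 hatch 0 None
-0.14 429 0.7796482692366085 0.16164863186634837 hatch 1780 [0.6638 0.6727 0.1916]
-0.11 312 0.7774159963726313 0.15648555255385266 hatch 2195 [0.6654 0.6738 0.1921]
-0.08 198 0.7755927109522711 0.15573187247300135 hatch 2412 [0.6678 0.6756 0.1923]
-0.05 94 0.7722049488236733 0.15008100519791095 hatch 2422 [0.6695
[... 1024 characters left out ...]
 0.0139  0.0645  0.1821]
 [ 0.0095  0.059   0.1537]
 [ 0.0047  0.0577  0.1172]
 [ 0.0124  0.0477  0.1747]
 [ 0.0056  0.0462  0.1289]
 [ 0.0131  0.0384  0.1805]
 [ 0.0046  0.036   0.1266]
 [ 0.0121  0.0297  0.1737]
 [ 0.0044  0.0254  0.1325]
 [ 0.0133  0.0205  0.1833]
 [ 0.0077  0.0152  0.1464]
 [ 0.0185  0.012   0.1891]
 [-0.0043  0.0044  0.1577]
 [ 0.0118  0.0018  0.1733]
 [ 0.0013 -0.008   0.1001]
 [-0.0042 -0.0096  0.1643]
 [ 0.0133 -0.0107  0.1883]
 [ 0.0003 -0.0186  0.1697]
 [ 0.0027 -0.0298  0.115 ]
 [ 0.0136 -0.025   0.1887]
 [ 0.0118 -0.0327  0.1716]
 [ 0.0086 -0.0406  0.158 ]
 [ 0.0062 -0.0515  0.1296]
 [ 0.0045 -0.0617  0.1097]
 [ 0.0071 -0.0639  0.1349]
 [ 0.0141 -0.064   0.1906]]
```

Emit:
drive_tool:
  rows:
    - [0.5,1,0,0.1]
    - [1.1,2.2,0.2,0.3]
    - [1.8,3.5,0.6,0.5]
    - [2.5,4.8,1.1,0.6]
    - [3.2,6.1,1.7,0.6]
    - [3.8,7.3,2.3,0.6]
    - [4.2,8,2.9,0.6]
    - [4.3,8.2,3.5,0.6]
  grip: 60

```text
clock: 3.58
position: [0.6849, -0.037, 0.2691]
ee_rot: [-0.0, 0.726, 0.687, 0.001]
contact_force: [-0.5, -1.4, -0.5]
width: 0.06
gripper_force: 0.0
```

Emit:
drive_tool:
  rows:
    - [0,0,0,0]
    - [0,0,0,0]
    - [0,0,1,0]
    - [0,0,2,0]
    - [0,0,3,0]
    - [0,0,3.6,0]
    - [0,0,3.8,0]
    - [0,0,3.8,0]

```text
clock: 4.25
position: [0.6813, -0.0416, 0.1761]
ee_rot: [-0.0, 0.728, 0.686, -0.0]
contact_force: [-1.1, 0.4, 0.1]
width: 0.0602
gripper_force: 0.0
```

Emit:
drive_tool:
  rows:
    - [0,-0.4,0,0]
    - [0,-0.9,0,0]
    - [0,-1.4,0,0]
    - [0,-1.9,0,0]
    - [0,-2.4,0,0]
    - [0,-2.9,0,0]
    - [0,-3.4,0,0]
    - [0,-3.8,0,0]

```text
clock: 4.92
position: [0.588, -0.0362, 0.1787]
ee_rot: [0.002, 0.728, 0.686, 0.002]
contact_force: [0.7, -0.0, -0.4]
width: 0.06
gripper_force: 0.4
```

Emit:
drive_tool:
  rows:
    - [0,-0.4,0,0]
    - [0,-0.8,0,0]
    - [0,-1.2,0,0]
    - [0,-1.6,0,0]
    - [0,-2,0,0]
    - [0,-2.3,0,0]
    - [0,-2.4,0,0]
    - [0,-2.4,0,0]

```text
clock: 5.58
position: [0.5267, -0.0323, 0.1758]
ee_rot: [-0.0, 0.728, 0.686, -0.0]
contact_force: [-1.0, 0.8, -0.6]
width: 0.0602
gripper_force: 0.0
```

Run:
```python
from h import *
i,im,d=snap('side','s2'); i,im2,d=snap('scene','sc2')
a=cv2.resize(im[160:280,230:410,::-1],(400,267),interpolation=cv2.INTER_CUBIC); b=cv2.resize(im2[130:280,240:420,::-1],(400,333),interpolation=cv2.INTER_CUBIC)
c=np.zeros((333,800,3),np.uint8); c[:267,:400]=a; c[:,400:]=b; cv2.imwrite('pics/c3.png',c)
print(get_state()['position'])
v,u=np.nonzero((d>0)&(d<1.5)); cc,r=ray(i,np.c_[u,v]); P=cc+r*d[v,u][:,None]
e=np.array([.998,-.059]); hp=np.array([.655,-.0857]);u=(P[:,:2]-hp)@e; v=(P[:,:2]-hp)@np.array([.059,.998]); m=(v<-.03)&(v>-.06)&(P[:,2]>.068)&(P[:,2]<.2)&(abs(u)<.13)
print(np.round(np.c_[u[m],v[m],P[m,2]][::max(1,m.sum()//15)],3))
```

```text
[ 0.52784988 -0.03250369  0.1758892 ]
[[ 0.127 -0.032  0.197]
 [ 0.129 -0.043  0.182]
 [ 0.128 -0.038  0.161]
 [ 0.13  -0.039  0.146]
 [ 0.127 -0.05   0.138]
 [ 0.124 -0.051  0.129]
 [ 0.125 -0.043  0.116]
 [ 0.126 -0.048  0.105]
 [ 0.112 -0.04   0.093]
 [-0.085 -0.046  0.125]
 [ 0.118 -0.044  0.084]
 [-0.094 -0.033  0.11 ]
 [-0.058 -0.043  0.106]
 [ 0.12  -0.048  0.073]
 [-0.035 -0.049  0.092]
 [-0.018 -0.059  0.081]]
```

Emit:
drive_tool:
  rows:
    - [-0.8,-0.2,-0.4,0.1]
    - [-2.2,-0.6,-0.8,0.2]
    - [-3.7,-1.1,-1,0.45]
    - [-5.2,-1.6,-1,0.45]
    - [-6.7,-2.1,-1,0.45]
    - [-8,-2.5,-0.8,0.45]
    - [-9,-2.8,-0.4,0.45]
    - [-9.26,-2.85,-0.2,0.45]

```text
clock: 6.35
position: [0.4416, -0.2632, 0.1801]
ee_rot: [0.001, 0.745, 0.667, -0.001]
contact_force: [-0.5, -0.6, -0.8]
width: 0.06
gripper_force: 0.0
```

Emit:
drive_tool:
  rows:
    - [0,0,0,0]
    - [0,0,0,0]
    - [0,0,0,0]
    - [0,0,0,0]
    - [0,0,0,0]
    - [0,0,0,0]
    - [0,0,0,0]
    - [0,0,0,0]

```text
clock: 7.02
position: [0.4427, -0.2588, 0.1809]
ee_rot: [0.0, 0.744, 0.669, 0.0]
contact_force: [-0.8, 0.6, 0.3]
width: 0.06
gripper_force: 0.0
```

Run:
```python
from h import *
np.set_printoptions(precision=4,suppress=True)
i,im,d=snap('wrist','w3'); s=get_state(); print(s['clock'],s['position'],R(s['ee_rot']))
v,u=np.nonzero((d>0)&(d<1.5)); c,r=ray(i,np.c_[u,v]); P=c+r*d[v,u][:,None]
m=(P[:,2]>.118)&(P[:,2]<.13)&(abs(P[:,0]-.443)<.02)&(abs(P[:,1]+.26)<.03); Q=P[m]; T=Q[Q[:,2]>.1215]
print(m.sum(),Q.mean(0),T.mean(0),T.min(0),T.max(0),cv2.minAreaRect((T[:,:2]*1000).astype(np.float32)))
cv2.imwrite('pics/w3b.png',cv2.resize(im[120:400,170:470,::-1],(640,597),interpolation=cv2.INTER_CUBIC))
```

```text
7.0667 [ 0.4426 -0.259   0.1809] [[ 0.1063  0.9943  0.0003]
 [ 0.9943 -0.1063 -0.0001]
 [-0.      0.0003 -1.    ]]
1232 [ 0.4427 -0.2574  0.1236] [ 0.4427 -0.258   0.1239] [ 0.4342 -0.2715  0.1215] [ 0.451  -0.2455  0.1263] ((442.4497985839844, -258.4215393066406), (25.387550354003906, 15.41690444946289), 84.64137268066406)
```

View pics/w3b.png

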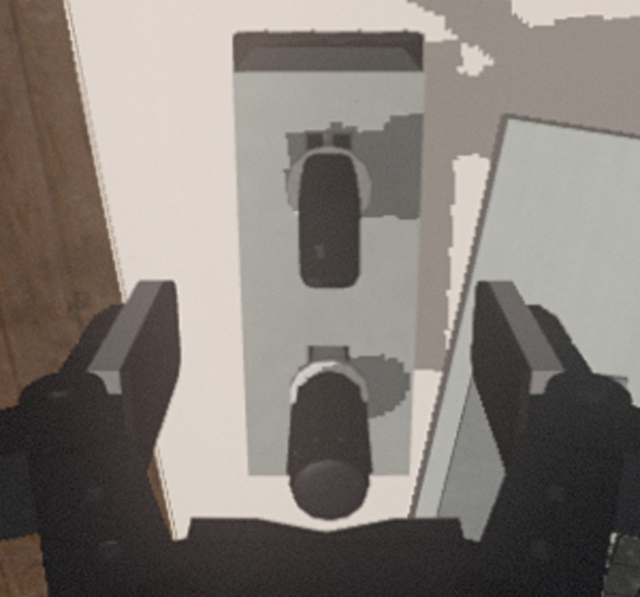

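The flat-handled key is centred between the fingers at crop (328,255), and the round one is behind it at (330,470). Position and yaw match, so I'm descending to grip.

Emit:
drive_tool:
  rows:
    - [0,0,0.5,0]
    - [0,0,1.1,0]
    - [0,0,1.7,0]
    - [0,0,2.3,0]
    - [0,0,2.8,0]
    - [0,0,3.1,0]
    - [0,0,3.2,0]
    - [0,0,3.2,0]

```text
clock: 7.73
position: [0.4423, -0.2591, 0.1004]
ee_rot: [-0.001, 0.744, 0.668, -0.0]
contact_force: [-0.3, 0.1, -0.6]
width: 0.0601
gripper_force: 0.0
```

Emit:
drive_tool:
  rows:
    - [0,0,0,0]
    - [0,0,0,0]
    - [0,0,0,0]
    - [0,0,0,0]
    - [0,0,0,0]
    - [0,0,0,0]
    - [0,0,0,0]
    - [0,0,0,0]
  grip: 8
  newtons: 70

```text
clock: 8.4
position: [0.4429, -0.2596, 0.1015]
ee_rot: [0.001, 0.744, 0.668, 0.0]
contact_force: [-0.2, 0.3, 4.8]
width: 0.0151
gripper_force: 68.4
```

Run:
```python
from h import *
s=get_state(); print(s['clock'],s['position'],R(s['ee_rot'])[:,0],s['width'],s['gripper_force'],s['contact_force'])
```

```text
8.4 [ 0.44290068 -0.25955515  0.10153367] [ 1.06807413e-01  9.94279493e-01 -6.83171827e-04] 0.015051662067227124 68.37867021560669 [-0.17661247  0.26209414  4.7698741 ]
```

Emit:
drive_tool:
  rows:
    - [0,0,-0.3,0]
    - [0,0,-0.8,0]
    - [0,0,-1.4,0]
    - [0,0,-2,0]
    - [0,0,-2.6,0]
    - [0,0,-3.2,0]
    - [0,0,-3.8,0]
    - [0,0,-4,0]

```text
clock: 9.07
position: [0.4432, -0.2597, 0.2028]
ee_rot: [0.002, 0.744, 0.668, 0.0]
contact_force: [-0.1, -0.8, -0.8]
width: 0.0152
gripper_force: 68.7
```

Emit:
drive_tool:
  rows:
    - [0.8,0.4,0,-0.1]
    - [2,1,0,-0.2]
    - [3.5,1.7,0,-0.3]
    - [5,2.4,0,-0.4]
    - [6.3,3,0,-0.45]
    - [7,3.6,0,-0.45]
    - [7.3,4,0,-0.45]
    - [7.3,4,0,-0.45]

```text
clock: 9.73
position: [0.5632, -0.0872, 0.2001]
ee_rot: [0.0, 0.727, 0.687, 0.0]
contact_force: [0.0, 0.1, -0.5]
width: 0.0153
gripper_force: 68.7
```

Run:
```python
from h import *
np.set_printoptions(precision=4,suppress=True)
i,im,d=snap('wrist','w4'); s=get_state(); print(s['clock'],s['position'],R(s['ee_rot'])[:,0],s['width'],s['gripper_force'],s['contact_force'])
cv2.imwrite('pics/w4b.png',cv2.resize(im[60:320,140:500,::-1],(800,578),interpolation=cv2.INTER_CUBIC))
```

```text
9.7833 [ 0.5617 -0.0884  0.2001] [ 0.0581  0.9983 -0.0006] 0.015048899745505445 68.71425032615662 [-0.7601 -1.3851 -1.6881]
```

View pics/w4b.png

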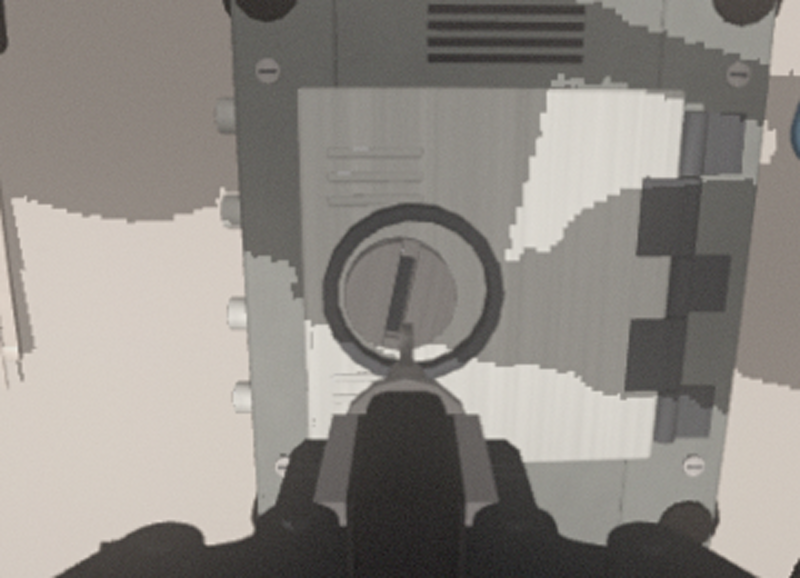

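The hatch is shut but ajar. The collar's centre is at crop (413,292), the head is left of it at about (400,290), and the slot runs from (406,243) to (395,337). The blade tip shows at (406,330).

Run:
```python
from h import *
np.set_printoptions(precision=4,suppress=True)
i,im,d=load('w4')
x0,y0,x1,y1=280,130,376,236
c=cv2.resize(im[y0:y1,x0:x1,::-1],None,fx=5.6,fy=5.6,interpolation=cv2.INTER_CUBIC)
cv2.imwrite('pics/w4c.png',c)
S=lambda x,y:(140+x/2.2222,60+y/2.2222)
pts=[S(413,205),S(413,370),S(325,290),S(501,290),S(345,290),S(457,290),S(380,250),S(430,300)]
print(atd(i,pts,d))
# dark slot pixels near head
g=cv2.cvtColor(im,cv2.COLOR_RGB2GRAY)
u0,v0=S(401,291); 
for v in range(int(v0)-24,int(v0)+22,3): print(v,g[v,int(u0)-14:int(u0)+16])
```

```text
[[ 0.5665 -0.0514  0.0799]
 [ 0.5642 -0.0817  0.1448]
 [ 0.5372 -0.0763  0.0826]
 [ 0.5931 -0.0803  0.0797]
 [ 0.5434 -0.0769  0.0817]
 [ 0.5795 -0.0817  0.0714]
 [ 0.5554 -0.0647  0.0815]
 [ 0.5702 -0.082   0.0808]]
166 [115 137 142 143 144 142 140 139 139 142 138 124 119 111 116 125 124 130
 139 140 142 143 147 145 147 147 144 143 143 141]
169 [142 135 110 104 102 100 103  99 102  99 107 112 111 113 108 112 122 123
 125 125 121 118 115 108 115 125 140 144 144 139]
172 [ 95 105 116 123 126 124 126 126 128 127 126 124 126 123 131 141 125 124
 124 123 123 124 123 121 122 118 110 101 104 120]
175 [127 124 127 125 127 127 126 126 128 125 123 125 123 115  83  87  89  89
  96 105 115 119 114 129 125 125 125 126 124 124]
178 [127 128 126 126 126 126 129 126 127 124 123 125 118  98  74  72  68  73
  74  79  94 108 122 125 122 127 123 127 125 124]
181 [126 125 126 125 128 128 126 125 127 123 127 123 115  76  74  74  77  75
  79  96 107 117 127 125 129 127 125 126 121 122]
184 [127 124 124 128 125 128 126 126 123 126 126 113  84  72  75  75  74  75
  85 100 108 127 127 126 125 124 123 122 122
[... 448 characters left out ...]
 76  80  87 110
 124 128 126 124 126 127 126 124 126 127 127 126]
199 [128 128 128 128 126 129 124 125 115  81  72  73  73  71  79  87  97 109
 127 126 127 130 124 123 124 123 127 127 126 128]
202 [130 130 127 128 126 123 125 120  99  76  70  76  76  70  81  90 108 129
 126 126 128 127 126 125 122 125 127 125 128 125]
205 [129 128 126 126 128 124 128 115  77  74  75  78  71  74  87  96 103 103
 103 111 121 128 126 123 126 127 124 129 125 122]
208 [124 128 127 126 125 125 120 101  89  85  78  78  79  90 100  99  92  90
  90 102 119 126 123 126 128 128 127 128 124 124]
211 [129 127 125 123 128 124 114 104 103 103  99 101 104 111 118 114 112 107
 104 108 118 128 123 126 127 127 126 127 120 126]
```

View pics/w4c.png

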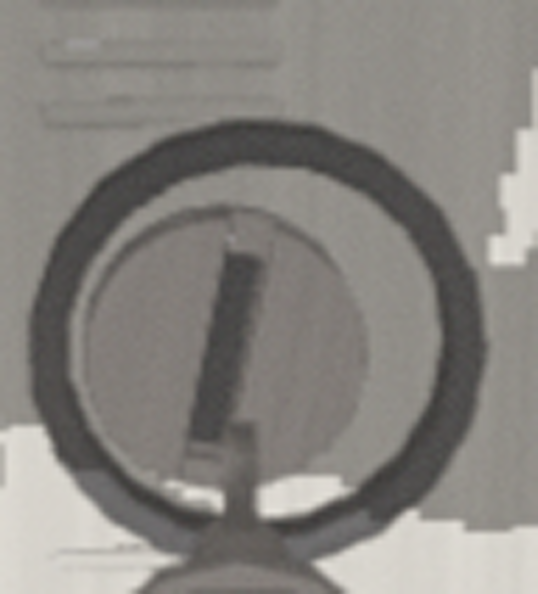

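Run:
```python
from h import *
np.set_printoptions(precision=4,suppress=True)
i,im,d=load('w4')
c=lambda x,y:(280+x/5.6-.4,130+y/5.6-.4)
z=.0815
A=atz(i,[(322.3,178),(316.9,205),c(226.5,347),c(85,345),c(368,355),c(235,205),c(215,488),(322.7,172.5),(316,210.5)],z); print(A)
dv=A[0]-A[1]; print('slot yaw deg cw',np.degrees(np.arctan2(dv[0],dv[1])), 'centre ends',(A[7]+A[8])/2, np.linalg.norm(A[7]-A[8]))
# collar ellipse
C=[c(257,120),c(30,340),c(487,345),c(255,572),c(90,185),c(425,190)]
X=atz(i,C,z); print(X); 
M=np.c_[2*X[:,:2],np.ones(len(X))]; s=np.linalg.lstsq(M,(X[:,:2]**2).sum(1),rcond=None)[0]; print('collar',s[:2],np.sqrt(s[2]+s[0]**2+s[1]**2))
# blade: tip and flange points
B=[c(243,425),c(240,515)]; print('blade tip px',B, atz(i,B,.1235), atd(i,B,d))
s=get_state(); p=s['position']; print('pred tip px at TCP-z .0775', (np.array(proj(i,[[p[0],p[1],.2001-.0775]]))[0]-[280,130])*5.6)
```

```text
[[ 0.563  -0.0691  0.0815]
 [ 0.558  -0.0886  0.0815]
 [ 0.5608 -0.0788  0.0815]
 [ 0.543  -0.0775  0.0815]
 [ 0.5786 -0.0808  0.0815]
 [ 0.563  -0.0607  0.0815]
 [ 0.5582 -0.0975  0.0815]
 [ 0.5635 -0.0652  0.0815]
 [ 0.5571 -0.0926  0.0815]]
slot yaw deg cw 14.377318792314146 centre ends [ 0.5603 -0.0789  0.0815] 0.028194702344257784
[[ 0.5663 -0.0503  0.0815]
 [ 0.5361 -0.0764  0.0815]
 [ 0.5937 -0.0804  0.0815]
 [ 0.5627 -0.1093  0.0815]
 [ 0.5452 -0.0572  0.0815]
 [ 0.5865 -0.0602  0.0815]]
collar [ 0.5647 -0.0797] 0.029328036758683642
blade tip px [(322.9928571428572, 205.49285714285716), (322.4571428571429, 221.56428571428572)] [[ 0.563  -0.0764  0.1235]
 [ 0.5621 -0.0864  0.1235]] [[ 0.563  -0.076   0.1247]
 [ 0.5624 -0.0804  0.1405]]
pred tip px at TCP-z .0775 [235.308  527.8703]
```

Emit:
drive_tool:
  rows:
    - [0.1,0,0.1,0.3]
    - [0.2,0,0.3,0.8]
    - [0.3,-0.1,0.6,1.3]
    - [0.37,-0.1,0.9,1.7]
    - [0.37,-0.1,1.1,1.83]
    - [0.37,-0.1,1.1,1.83]
    - [0.37,-0.1,1.1,1.83]
    - [0.37,-0.1,1.1,1.83]

```text
clock: 10.45
position: [0.5594, -0.0799, 0.1736]
ee_rot: [0.0, 0.79, 0.613, 0.0]
contact_force: [0.3, -0.0, -1.3]
width: 0.0151
gripper_force: 68.7
```

Run:
```python
from h import *
np.set_printoptions(precision=4,suppress=True)
i,im,d=snap('wrist','w5'); s=get_state(); print(s['clock'],s['position'],np.degrees(np.arctan2(R(s['ee_rot'])[0,0],R(s['ee_rot'])[1,0])),s['width'],s['contact_force'],s['qd'])
p=s['position']; print(proj(i,[[p[0],p[1],p[2]-.0775],[.5605,-.0788,.0815]]))
cv2.imwrite('pics/w5b.png',cv2.resize(im[180:290,260:380,::-1],(648,594),interpolation=cv2.INTER_CUBIC))
```

```text
10.5 [ 0.5596 -0.0798  0.1738] 14.425010649518947 0.015104353372339245 [ 0.1832  0.4687 -0.2741] [ 0.0062 -0.0003 -0.0029  0.0017 -0.0006  0.0035]
[[324.4462 221.5708]
 [325.2934 212.0909]]
```

View pics/w5b.png

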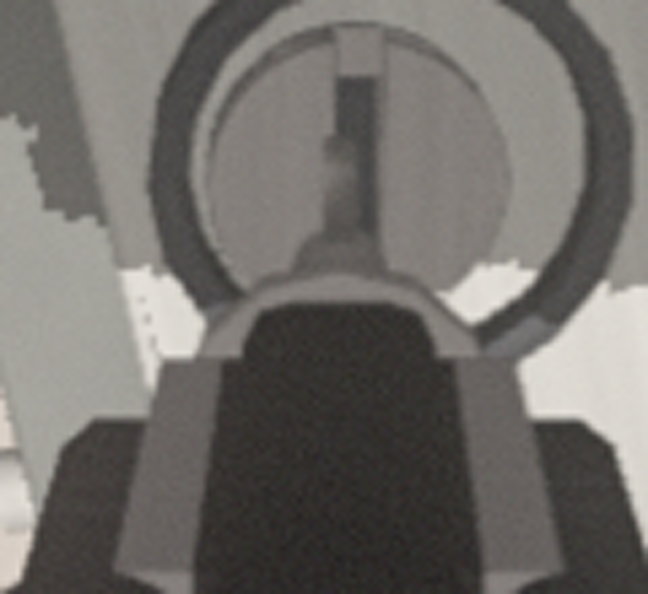

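The slot is vertical in the image at crop x≈360 and the blade tip is parallel to it at x≈341. The blade therefore sits about 2 mm too far left (tool −y), so I'm shifting and then lowering slowly.

Emit:
drive_tool:
  rows:
    - [0.05,0.08,0,0]
    - [0.05,0.08,0.1,0]
    - [0.05,0.08,0.2,0]
    - [0.05,0.08,0.32,0]
    - [0.05,0.08,0.44,0]
    - [0.05,0.08,0.56,0]
    - [0.05,0.08,0.68,0]
    - [0.05,0.08,0.76,0]

```text
clock: 11.17
position: [0.5615, -0.0783, 0.1537]
ee_rot: [-0.0, 0.79, 0.613, -0.0]
contact_force: [-0.2, -0.4, -1.0]
width: 0.0157
gripper_force: 68.7
```

Emit:
drive_tool:
  rows:
    - [0,0,0,0]
    - [0,0,0,0]
    - [0,0,0.04,0]
    - [0,0,0.08,0]
    - [0,0,0.12,0]
    - [0,0,0.16,0]
    - [0,0,0.16,0]
    - [0,0,0.16,0]

```text
clock: 11.83
position: [0.5617, -0.0784, 0.1504]
ee_rot: [0.0, 0.79, 0.613, 0.0]
contact_force: [-0.1, 1.1, 0.5]
width: 0.0151
gripper_force: 69.0
```

Run:
```python
from h import *
np.set_printoptions(precision=4,suppress=True)
i,im,d=snap('wrist','w6'); s=get_state(); print(s['clock'],s['position'],s['width'],s['contact_force'],s['moment'])
S=[(322-17,0)]
# plate tilt via depth: points on hatch near hinge vs far
v,u=np.nonzero((d>0)&(d<1)); c,r=ray(i,np.c_[u,v]); P=c+r*d[v,u][:,None]
e=np.array([.998,-.059]); hp=np.array([.655,-.0857]);a=(P[:,:2]-hp)@e; b=(P[:,:2]-hp)@np.array([.059,.998]); m=(b>.035)&(b<.06)&(a<-.01)&(a>-.12)&(P[:,2]>.055)&(P[:,2]<.09)
print(m.sum(),np.polyfit(a[m],P[m,2],1))
cv2.imwrite('pics/w6b.png',cv2.resize(im[140:300,230:420,::-1],(700,590),interpolation=cv2.INTER_CUBIC))
```

```text
11.8833 [ 0.5617 -0.0784  0.1504] 0.014880066959881987 [ 0.673  -0.7692  0.406 ] [ 0.0273  0.1291 -0.025 ]
8378 [-0.0531  0.0664]
```

Run:
```python
from h import *
np.set_printoptions(precision=4,suppress=True)
e=np.array([.998,-.059]); hp=np.array([.655,-.0857])
for f in ('w4','w5','w6'):
    i,im,d=load(f); v,u=np.nonzero((d>0)&(d<1)); c,r=ray(i,np.c_[u,v]); P=c+r*d[v,u][:,None]
    a=(P[:,:2]-hp)@e; b=(P[:,:2]-hp)@np.array([.059,.998]); m=(b>.035)&(b<.06)&(a<-.01)&(a>-.12)&(P[:,2]>.055)&(P[:,2]<.09)
    q=np.polyfit(a[m],P[m,2],1); m2=(np.hypot(a+.096,b)<.016)&(P[:,2]<.09)&(P[:,2]>.06); print(f,m.sum(),q, 'head z',m2.sum(),np.median(P[m2,2]))
```

```text
w4 5584 [-0.0671  0.0664] head z 1489 0.08147680510137006
w5 6886 [-0.0672  0.0664] head z 1450 0.08149396768041188
w6 8378 [-0.0531  0.0664] head z 1203 0.0803599197556438
```

The hatch tilt fell from 0.067 to 0.053 while the tip is about 8 mm below the head's face. So the blade is in the slot and resting on its floor. Now I'm pressing the hatch home.

Emit:
drive_tool:
  rows:
    - [0,0,0.03,0]
    - [0,0,0.06,0]
    - [0,0,0.09,0]
    - [0,0,0.12,0]
    - [0,0,0.15,0]
    - [0,0,0.18,0]
    - [0,0,0.2,0]
    - [0,0,0.2,0]

```text
clock: 12.55
position: [0.5615, -0.0784, 0.1454]
ee_rot: [-0.0, 0.79, 0.613, -0.0]
contact_force: [-1.5, -0.4, 4.2]
width: 0.015
gripper_force: 69.5
```

Emit:
drive_tool:
  rows:
    - [0,0,0.01,0]
    - [0,0,0.02,0]
    - [0,0,0.03,0]
    - [0,0,0.04,0]
    - [0,0,0.05,0]
    - [0,0,0.06,0]
    - [0,0,0.06,0]
    - [0,0,0.06,0]

```text
clock: 13.22
position: [0.5616, -0.0784, 0.1452]
ee_rot: [0.0, 0.79, 0.613, 0.0]
contact_force: [-4.2, 0.8, 10.4]
width: 0.0155
gripper_force: 70.5
```

```bash
cat > tilt.py <<'E'
from h import *
np.set_printoptions(precision=4,suppress=True)
def tilt(f):
    e=np.array([.998,-.059]); hp=np.array([.655,-.0857])
    i,im,d=snap('wrist',f); v,u=np.nonzero((d>0)&(d<1)); c,r=ray(i,np.c_[u,v]); P=c+r*d[v,u][:,None]
    a=(P[:,:2]-hp)@e; b=(P[:,:2]-hp)@np.array([.059,.998]); m=(b>.035)&(b<.06)&(a<-.01)&(a>-.12)&(P[:,2]>.055)&(P[:,2]<.09)
    s=get_state(); print(s['clock'],s['position'],s['width'],s['contact_force'],s['moment'],np.degrees(np.arctan2(R(s['ee_rot'])[0,0],R(s['ee_rot'])[1,0])))
    if m.sum()>50: print(m.sum(),np.polyfit(a[m],P[m,2],1))
E
python3 -c "from tilt import *; tilt('w7')"
```

```text
13.2667 [ 0.5616 -0.0784  0.1452] 0.0152141237050515 [-3.5564  0.386  11.2255] [0.1084 0.9179 0.0064] 14.403098353130023
8542 [-0.0017  0.0663]
```

Emit:
drive_tool:
  rows:
    - [0,0,0.02,0]
    - [0,0,0.03,0.4]
    - [0,0,0.03,0.9]
    - [0,0,0.03,1.4]
    - [0,0,0.03,1.9]
    - [0,0,0.03,2.4]
    - [0,0,0.03,2.8]
    - [0,0,0.03,3]

```text
clock: 13.93
position: [0.5619, -0.0783, 0.1451]
ee_rot: [0.0, 0.877, 0.481, 0.001]
contact_force: [-4.4, 0.7, 14.5]
width: 0.0152
gripper_force: 70.9
```

```bash
python3 -c "from tilt import *; tilt('w8')"
```

```text
13.9833 [ 0.5619 -0.0783  0.1451] 0.015472303033380735 [-4.2377  0.2088 13.6737] [0.1913 0.9246 0.1157] 32.49132447539314
8700 [-0.0014  0.0664]
```

Emit:
drive_tool:
  rows:
    - [0,0,0,0.4]
    - [0,0,0,0.9]
    - [0,0,0,1.4]
    - [0,0,0,1.9]
    - [0,0,0,2.4]
    - [0,0,0,2.9]
    - [0,0,0,3.3]
    - [0,0,0,3.5]

```text
clock: 14.65
position: [0.5623, -0.0786, 0.1451]
ee_rot: [0.001, 0.95, 0.313, 0.001]
contact_force: [-2.9, 0.4, 13.2]
width: 0.0149
gripper_force: 70.8
```

```bash
python3 -c "
from tilt import *; tilt('w9')
i,im,d=load('w9'); print(im.shape)"
```

```text
14.7 [ 0.5623 -0.0786  0.1451] 0.015280146649985608 [-2.9398  1.0112 13.3594] [0.146  0.8023 0.1245] 53.48789348403476
8651 [-0.002   0.0664]
(400, 640, 3)
```

Emit:
drive_tool:
  rows:
    - [0,0,0,0.5]
    - [0,0,0,1.1]
    - [0,0,0,1.7]
    - [0,0,0,2.3]
    - [0,0,0,2.9]
    - [0,0,0,3.5]
    - [0,0,0,4]
    - [0,0,0,4.2]

```text
clock: 15.37
position: [0.5626, -0.079, 0.1451]
ee_rot: [0.001, 0.995, 0.099, 0.001]
contact_force: [-2.7, -0.2, 12.6]
width: 0.0152
gripper_force: 70.6
```

```bash
python3 -c "from tilt import *; tilt('w10')"
```

```text
15.4167 [ 0.5626 -0.079   0.1451] 0.015088337961682076 [-2.7547 -0.3165 13.1531] [-0.1523  0.6598  0.1674] 78.67825526276744
8219 [-0.0024  0.0664]
```

Emit:
drive_tool:
  rows:
    - [0,0,0,0.3]
    - [0,0,0,0.6]
    - [0,0,0,0.9]
    - [0,0,0,1.2]
    - [0,0,0,1.5]
    - [0,0,0,1.8]
    - [0,0,0,2]
    - [0,0,0,2]

```text
clock: 16.08
position: [0.5627, -0.0793, 0.1451]
ee_rot: [0.001, 1.0, -0.005, 0.002]
contact_force: [-3.1, -0.5, 12.7]
width: 0.0153
gripper_force: 70.6
```

```bash
python3 -c "from tilt import *; tilt('w11')"
```

```text
16.1333 [ 0.5627 -0.0793  0.1451] 0.015495230069792849 [-3.0615 -1.1847 12.116 ] [-0.2692  0.6562  0.0904] 90.56588059465962
7891 [-0.0019  0.0664]
```

Emit:
drive_tool:
  rows:
    - [0,0,0,0.1]
    - [0,0,0,0.2]
    - [0,0,0,0.3]
    - [0,0,0,0.4]
    - [0,0,0,0.5]
    - [0,0,0,0.6]
    - [0,0,0,0.6]
    - [0,0,0,0.6]

```text
clock: 16.8
position: [0.5627, -0.0794, 0.1451]
ee_rot: [0.001, 0.999, -0.036, 0.002]
contact_force: [-2.6, -1.9, 14.0]
width: 0.0153
gripper_force: 70.6
```

```bash
python3 -c "from tilt import *; tilt('w12')"
```

```text
16.85 [ 0.5627 -0.0794  0.1451] 0.015158755743947983 [-3.0945 -1.5462 12.6149] [-0.3298  0.6331  0.1649] 94.15731252287283
7802 [-0.0023  0.0664]
```

Emit:
drive_tool:
  rows:
    - [0,0,0,0.1]
    - [0,0,0,0.2]
    - [0,0,0,0.3]
    - [0,0,0,0.3]
    - [0,0,0,0.3]
    - [0,0,0,0.3]
    - [0,0,0,0.3]
    - [0,0,0,0.3]

```text
clock: 17.52
position: [0.5628, -0.0794, 0.1451]
ee_rot: [0.001, 0.999, -0.052, 0.002]
contact_force: [-3.6, -1.1, 12.5]
width: 0.0155
gripper_force: 70.6
```

```bash
python3 -c "from tilt import *; tilt('w13')"
```

```text
17.5667 [ 0.5628 -0.0794  0.1451] 0.01509654762786894 [-3.4543 -1.4534 12.5258] [-0.372   0.6271  0.1047] 95.95631797957493
7771 [-0.0023  0.0664]
```

Emit:
drive_tool:
  rows:
    - [0,0,0,0.1]
    - [0,0,0,0.2]
    - [0,0,0,0.3]
    - [0,0,0,0.4]
    - [0,0,0,0.4]
    - [0,0,0,0.4]
    - [0,0,0,0.4]
    - [0,0,0,0.4]

```text
clock: 18.23
position: [0.5627, -0.0795, 0.1451]
ee_rot: [0.001, 0.997, -0.073, 0.002]
contact_force: [-3.6, -1.6, 12.2]
width: 0.0153
gripper_force: 70.6
```

```bash
python3 -c "from tilt import *; tilt('w14')"
```

```text
18.2833 [ 0.5627 -0.0795  0.1451] 0.015423740437402857 [-2.4132 -2.3209 12.102 ] [-0.3497  0.6234  0.1742] 98.35365344388607
7698 [-0.0026  0.0663]
```

Emit:
drive_tool:
  rows:
    - [0,0,0,0.1]
    - [0,0,0,0.2]
    - [0,0,0,0.3]
    - [0,0,0,0.3]
    - [0,0,0,0.3]
    - [0,0,0,0.3]
    - [0,0,0,0.3]
    - [0,0,0,0.3]

```text
clock: 18.95
position: [0.5628, -0.0796, 0.1451]
ee_rot: [0.001, 0.996, -0.089, 0.002]
contact_force: [-2.7, -1.3, 11.5]
width: 0.0152
gripper_force: 70.6
```

```bash
python3 -c "from tilt import *; tilt('w15')"
```

```text
19.0 [ 0.5628 -0.0796  0.1451] 0.015131213497328554 [-1.9992 -1.8015 12.8564] [-0.3758  0.6725  0.1256] 100.15566087872337
7640 [-0.0027  0.0664]
```

Run:
```python
from h import *
e=np.array([.998,-.059]); f=np.array([.059,.998]); 
def rect(n,z,c):
    i,im,d=load(n); g=cv2.cvtColor(im,cv2.COLOR_RGB2GRAY)
    A,B=np.meshgrid(np.arange(-22,33,1.),np.arange(20,-20,-1.)); 
    X=np.c_[c+(A.ravel()[:,None]*e+B.ravel()[:,None]*f)/1000,np.full(A.size,z)]
    p=proj(i,X).astype(np.float32).reshape(*A.shape,2); return cv2.remap(g,p[...,0],p[...,1],cv2.INTER_LINEAR)
ch=" .:-=+*#%@"[::-1]
for n,z in (('w15',.075),):
    r=rect(n,z,np.array([.5615,-.0788]))
    for row in r: print(''.join(ch[min(9,int(v)//16)] for v in row))
a=load('w7')[1];b=load('w15')[1]
for r in (255,275,300):
    for q in (a,b): 
        g=cv2.cvtColor(q,cv2.COLOR_RGB2GRAY)[r,270:380].astype(int); dd=np.diff(g); k=np.argsort(-abs(dd))[:4]; print(r,sorted((int(x)+270,int(dd[x])) for x in k))
```

```text
========-===++***+=-.......       .:=++++++++:.        
=======--=--=+**=:.. ......  .    .. .-+++++++-.       
===-=========*+:....   .... .      .   :=++++++-.      
==========-==-. ...........             .=++++++-.     
+========--=-...:::::::::....            .=++++++-.    
##**+====-==-::::::.::...:::..            .=++++++-    
######**==-=-.:--::::.:..:..:::            .=++++++.   
#########**+-..:-::::.:..:....:-:..       . .=+++++-   
############=..:--:::::..::....:--..         :++++++.  
###########*=:..:--::::::.::.::.:--:        ..=+++++-  
############*+-:.:-::::.::::..::::-=:   .     :++++++. 
###############+-::-:...:.........:-=.        .=+++++- 
#############**#*::--:::::::.::::..:--. .     ..=+++++:
######*##*###*##*=.:-:..............--- .      .=+++++-
#######**##*###**+::-:..............:--.        :+++++=
######*##*********::--..............:---       ..++++++
########******#**+:.--::....::....:..:-=.    ....=+++++
####*#**#**##****+..-==-:.:..:..:....:==:       .=+++++
##*###***********+..:-==-:::::.:::::::==-        -+++++
##*###***********=..:------=======::
[... 742 characters left out ...]
==+=.
======---:...--:..................:--         :=+===+: 
---------:.::  ..................:--.         =+===+=. 
---------:.    ..      .........--:.         :=====+:  
---------:             .......:-:           .=====+=.  
---------=.                  .-:           .-====+=:   
--------=+-.                .             .-=====+-    
--------=++-                             .-=======.    
255 [(287, -77), (299, -32), (366, 42), (367, 69)]
255 [(287, -23), (299, -32), (356, 54), (357, 47)]
275 [(282, 26), (296, -37), (376, 61), (377, 73)]
275 [(282, 24), (296, -35), (376, 33), (377, 44)]
300 [(288, -9), (295, 11), (298, -10), (346, 12)]
300 [(297, -11), (300, 11), (333, 11), (335, -11)]
```

Emit:
drive_tool:
  rows:
    - [0,0,0,0.1]
    - [0,0,0,0.2]
    - [0,0,0,0.3]
    - [0,0,0,0.3]
    - [0,0,0,0.3]
    - [0,0,0,0.3]
    - [0,0,0,0.3]
    - [0,0,0,0.3]

```text
clock: 19.67
position: [0.5628, -0.0795, 0.1451]
ee_rot: [0.001, 0.995, -0.104, 0.002]
contact_force: [-3.5, -0.6, 11.9]
width: 0.0153
gripper_force: 70.6
```

```bash
python3 -c "
from tilt import *; tilt('w16')
for k in range(3): eyes.get_image('wrist'); print(get_state()['moment'][2])"
```

```text
19.7167 [ 0.5628 -0.0795  0.1451] 0.015231026690179481 [-2.7716 -1.374  12.4653] [-0.3476  0.6049  0.2817] 101.92887178145621
7570 [-0.0026  0.0664]
0.25899137419763224
0.2945964392547735
0.3088753711167573
```

Emit:
drive_tool:
  rows:
    - [0,0,0,0.05]
    - [0,0,0,0.1]
    - [0,0,0,0.15]
    - [0,0,0,0.2]
    - [0,0,0,0.2]
    - [0,0,0,0.2]
    - [0,0,0,0.2]
    - [0,0,0,0.2]

```text
clock: 20.53
position: [0.5628, -0.0795, 0.1451]
ee_rot: [0.001, 0.993, -0.114, 0.002]
contact_force: [-2.2, -1.7, 12.7]
width: 0.015
gripper_force: 70.7
```

```bash
python3 -c "
from tilt import *; tilt('w17')
for k in range(2): eyes.get_image('wrist'); print(get_state()['moment'][2])"
```

```text
20.5833 [ 0.5628 -0.0795  0.1451] 0.015339321429879559 [-2.5452 -1.774  11.6472] [-0.2991  0.5947  0.4221] 103.10839443252875
7528 [-0.0027  0.0663]
0.4397539293243253
0.4696680595116637
```

The stop is felt: the moment rose linearly from 0.13 to 0.45 N m. I'm backing off within the slack and then lifting straight out.

Emit:
drive_tool:
  rows:
    - [0,0,0,-0.4]
    - [0,0,0,-0.8]
    - [0,0,0,-1.2]
    - [0,0,-0.05,-1.3]
    - [0,0,-0.15,-1.3]
    - [0,0,-0.3,-1.3]
    - [0,0,-0.5,-1.3]
    - [0,0,-0.7,-1.3]

```text
clock: 21.35
position: [0.5614, -0.0779, 0.1602]
ee_rot: [-0.001, 0.999, -0.047, -0.001]
contact_force: [-0.6, 0.6, -1.0]
width: 0.0152
gripper_force: 68.7
```

Emit:
drive_tool:
  rows:
    - [0,0,-0.3,0]
    - [0,0,-0.7,0]
    - [0,0,-1.1,0]
    - [0,0,-1.5,0]
    - [0,0,-1.8,0]
    - [0,0,-2,0]
    - [0,0,-2,0]
    - [0,0,-2,0]

```text
clock: 22.02
position: [0.5617, -0.0784, 0.2108]
ee_rot: [-0.0, 0.999, -0.047, 0.0]
contact_force: [-0.7, -0.7, -1.8]
width: 0.0152
gripper_force: 68.7
```

```bash
cat > rect.py <<'E'
from tilt import *
tilt('w18')
e=np.array([.998,-.059]); f=np.array([.059,.998]); 
i,im,d=load('w18'); g=cv2.cvtColor(im,cv2.COLOR_RGB2GRAY)
A,B=np.meshgrid(np.arange(-30,32,1.),np.arange(22,-22,-1.)); 
X=np.c_[np.array([.5615,-.0788])+(A.ravel()[:,None]*e+B.ravel()[:,None]*f)/1000,np.full(A.size,.075)]
p=proj(i,X).astype(np.float32).reshape(*A.shape,2); r=cv2.remap(g,p[...,0],p[...,1],cv2.INTER_LINEAR)
ch=" .:-=+*#%@"[::-1]
for row in r[8:36]: print(''.join(ch[min(9,int(v)//16)] for v in row))
E
python3 rect.py
```

```text
22.0667 [ 0.5615 -0.0783  0.2103] 0.015473765279698794 [ 0.6403 -0.4366 -1.0282] [0.0012 0.0406 0.0051] 95.40881319129898
4658 [-0.0123  0.0664]
-.......-+++++**=:.::::::::::::::::::-::...........:=+++++=...
-:.....-+++++**+:.:::::::::::::::::::::-:...........:=+++++:..
--:...:=+++++*+-:::::::::::::::::::::.::--:..........:+++++-. 
--:...-+++++*+-::::::::::::::::::::::::::--. .........=+++++:.
--:...-++++**=::::::::::::::::::::::::::::--..........-+++++=.
:--..:=++++*+=:::::::.:::::::::::::::::::::--.........:=+++++:
:--:.-+++++*+-::::::::::::::::::::::::::::::-:.........:+++++=
:-=--=++++*+=::::::::::::::::::::::.:.::::.:--..........-++++=
:-======++*+:.::::::::::::.:::.:::.::.:..::.:-:.........:+++++
:--=====+++=::::::::::::::::::::::::::.:::..:--:........:=++++
::-======++-:::::::::::::::::::::::::::::::::-=:........:=+=++
::-======+=--:::::::::::::::::::::::::::::::::=-.........=+=++
::-==========---:::----:::::::::::::::::::::::=-.........=++++
::--=========--------================-----::::--.........-++=+
::---==========-----===++++++++++++++==++=::::::....... .-++=+
::-=-==========----====++++=++++++=+=+====::::::.........:=+==
::-===-====------======+++++++++==+++===+=-::::-:........:=+==
:-======++=::::--====+++++======+=+=++=++=-:::::. .......:=+==
:-======++=:::::---=--=====--=============::::::.........-===+
:-=-===+++=:::::::::::::.:::::::::::::::::::::--. . .....====+
--  -++++++-::.:..::.:.::::::....::..:::....::-:. .......====+
-:   =+++++-.:.:...:..........:.........::::.:-... ......=+==+
-    ====++-..:::.::::.::..:..:..:....::....:-:.. ......:====+
-    .---=+-  ::..::::.::::::.::.::.::::.::::-:.   ... .:===+=
.     ::-=+=.       ::::::..:::::::::::::.::-:...  .....-=====
      :::-=+-       .....   .::::.:::.:::..:-:.   . ...:=====-
       ::-=+=               .:............:-:...  .   .-=====:
       :::-++-                         ..:::.      ...:=====-.
```

Emit:
drive_tool:
  rows:
    - [-0.3,0.6,0,-0.8]
    - [-0.8,1.5,0,-1.9]
    - [-1.4,2.7,0,-3]
    - [-2,3.9,0,-4.1]
    - [-2.6,5.1,0,-5.2]
    - [-3.2,6.2,0,-6.3]
    - [-3.8,7.2,0,-7.4]
    - [-4.04,7.67,0,-8.5]

```text
clock: 22.73
position: [0.4406, -0.262, 0.2098]
ee_rot: [-0.0, 0.921, 0.389, -0.001]
contact_force: [-0.8, 0.5, -1.0]
width: 0.0156
gripper_force: 68.7
```

Emit:
drive_tool:
  rows:
    - [0,0,0,-1.1]
    - [0,0,0,-2.2]
    - [0,0,0,-3.3]
    - [0,0,0,-4.4]
    - [0,0,0,-5.4]
    - [0,0,0,-6.1]
    - [0,0,0,-6.4]
    - [0,0,0,-6.4]

```text
clock: 23.4
position: [0.4427, -0.2595, 0.2098]
ee_rot: [-0.001, 0.743, 0.669, -0.0]
contact_force: [1.4, 0.2, -0.9]
width: 0.0152
gripper_force: 68.7
```

Run:
```python
from tilt import *
eyes.get_image('side'); eyes.get_image('side')
tilt('w19'); s=get_state(); print(tool([.4429-s['position'][0],-.2596-s['position'][1],.1015-s['position'][2]]))
i,im,d=load('w19'); p=s['position']; g=cv2.cvtColor(im,cv2.COLOR_RGB2GRAY)
# blade appearance along projected tool axis, offset measure: print points with depth on key below flange
v,u=np.nonzero((d>0)&(d<1)); c,r=ray(i,np.c_[u,v]); P=c+r*d[v,u][:,None]
L=(P-p)@R(s['ee_rot']); m=(abs(L[:,0])<.02)&(abs(L[:,1])<.02)
for z in np.arange(.02,.082,.004):
    k=m&(abs(L[:,2]-z)<.002)
    if k.sum(): print(round(z,3),k.sum(),L[k].min(0)[:2],L[k].max(0)[:2])
# stand left opening: dark px within plate
print(proj(i,[[.4425,-.2592,.07]]))
```

```text
23.55 [ 0.4429 -0.2596  0.2101] 0.014926449993937697 [ 0.3771 -0.4609 -1.7915] [ 0.0101  0.0143 -0.019 ] 6.056492718959661
[-0.0021  0.0028  4.3441]
0.02 141 [ 0.01   -0.0148] [0.014  0.0127]
0.024 35 [ 0.0095 -0.0091] [0.0135 0.008 ]
0.028 352 [ 0.0061 -0.0136] [0.0148 0.0109]
0.032 19 [ 0.0062 -0.0122] [0.0143 0.0111]
0.052 1 [ 0.0058 -0.001 ] [ 0.0058 -0.001 ]
0.056 28 [ 0.0033 -0.0048] [0.0057 0.0028]
0.06 77 [ 0.0019 -0.006 ] [0.011  0.0034]
0.064 56 [ 0.0013 -0.0061] [0.0118 0.0035]
0.068 14 [ 0.011  -0.0027] [0.0115 0.0001]
0.072 14 [ 0.0111 -0.0027] [0.0117 0.0002]
0.076 7 [ 0.011  -0.0028] [0.0115 0.0002]
[[323.7659 194.5332]]
```

Emit:
drive_tool:
  rows:
    - [0,0,0.5,0]
    - [0,0,1.1,0]
    - [0,0,1.7,0]
    - [0,0,2.3,0]
    - [0,0,2.9,0]
    - [0,0,3.4,0]
    - [0,0,3.8,0]
    - [0,0,4,0]

```text
clock: 24.22
position: [0.4425, -0.2593, 0.1091]
ee_rot: [-0.001, 0.743, 0.669, -0.0]
contact_force: [-0.5, -0.3, -0.9]
width: 0.0156
gripper_force: 68.7
```

Emit:
drive_tool:
  rows:
    - [0,0,0.05,0]
    - [0,0,0.1,0]
    - [0,0,0.16,0]
    - [0,0,0.22,0]
    - [0,0,0.28,0]
    - [0,0,0.33,0]
    - [0,0,0.33,0]
    - [0,0,0.33,0]

```text
clock: 24.88
position: [0.4431, -0.2597, 0.1023]
ee_rot: [0.0, 0.743, 0.669, 0.0]
contact_force: [0.0, -0.2, -0.8]
width: 0.0156
gripper_force: 68.7
```

Emit:
drive_tool:
  rows:
    - [0,0,0.02,0]
    - [0,0,0.04,0]
    - [0,0,0.05,0]
    - [0,0,0.05,0]
    - [0,0,0.05,0]
    - [0,0,0.05,0]
    - [0,0,0.05,0]
    - [0,0,0.05,0]

```text
clock: 25.55
position: [0.4432, -0.2598, 0.1015]
ee_rot: [0.0, 0.743, 0.669, 0.0]
contact_force: [-1.1, 0.9, 5.4]
width: 0.0153
gripper_force: 69.6
```

Emit:
drive_tool:
  rows:
    - [0,0,0,0]
    - [0,0,0,0]
    - [0,0,0,0]
    - [0,0,0,0]
    - [0,0,0,0]
    - [0,0,0,0]
    - [0,0,0,0]
    - [0,0,0,0]
  grip: 50

```text
clock: 26.22
position: [0.4431, -0.2597, 0.101]
ee_rot: [-0.0, 0.743, 0.669, 0.0]
contact_force: [-0.4, 0.6, -0.5]
width: 0.0501
gripper_force: 0.0
```

Emit:
drive_tool:
  rows:
    - [0,0,-0.3,0]
    - [0,0,-0.8,0]
    - [0,0,-1.5,0]
    - [0,0,-2.4,0]
    - [0,0,-3.4,0]
    - [0,0,-4.4,0]
    - [0,0,-5.2,0]
    - [0,0,-5.6,0]

```text
clock: 26.88
position: [0.4441, -0.2605, 0.2445]
ee_rot: [0.003, 0.743, 0.669, 0.001]
contact_force: [-0.7, 0.1, 0.1]
width: 0.0503
gripper_force: 0.0
```

Emit:
drive_tool:
  rows:
    - [1,0,-0.4,0]
    - [2,0,-0.8,0]
    - [3,0,-1.2,0]
    - [4,0,-1.6,0]
    - [4.6,0,-2,0]
    - [5,0,-2,0]
    - [5,0,-2,0]
    - [5,0,-2,0]

```text
clock: 27.55
position: [0.4558, -0.1354, 0.2904]
ee_rot: [-0.0, 0.743, 0.669, -0.001]
contact_force: [0.4, -0.5, 0.3]
width: 0.05
gripper_force: 0.0
```

Run:
```python
from tilt import *
tilt('w20')
i,im,d=load('w20'); v,u=np.nonzero((d>0)&(d<1.5)); c,r=ray(i,np.c_[u,v]); P=c+r*d[v,u][:,None]
for y in (-.2592,-.335):
    m=(P[:,2]>.1215)&(P[:,2]<.13)&(abs(P[:,0]-.44)<.03)&(abs(P[:,1]-y)<.03); T=P[m]; print(m.sum(),T.mean(0), cv2.minAreaRect((T[:,:2]*1000).astype(np.float32)) if len(T) else 0)
# slot angle: dark pixels on head
e=np.array([.998,-.059]); f=np.array([.059,.998]); g=cv2.cvtColor(im,cv2.COLOR_RGB2GRAY)
A,B=np.meshgrid(np.arange(-16,16,.5),np.arange(16,-16,-.5)); c0=np.array([.5605,-.0788])
X=np.c_[c0+(A.ravel()[:,None]*e+B.ravel()[:,None]*f)/1000,np.full(A.size,.075)]
p=proj(i,X); print(p.min(0),p.max(0)); q=p.astype(np.float32).reshape(*A.shape,2); r=cv2.remap(g,q[...,0],q[...,1],cv2.INTER_LINEAR).astype(float)
m=(np.hypot(A,B)<14)&(r<np.median(r)-25); print(m.sum(), np.median(r), A[m].min(),A[m].max(),B[m].min(),B[m].max(), np.degrees(np.polyfit(A[m],B[m],1)[0]))
a=(P[:,:2]-[.655,-.0857])@e; b=(P[:,:2]-[.655,-.0857])@f; m=(abs(b)>.033)&(abs(b)<.06)&(a<-.01)&(a>-.12)&(P[:,2]>.055)&(P[:,2]<.09); print(np.polyfit(a[m],P[m,2],1))
```

```text
27.6 [ 0.4558 -0.1359  0.2902] 0.05018411076367967 [-0.8862  1.033   0.2965] [-0.0226  0.0057  0.0273] 6.005959645034956
3232 [-0.0124  0.0662]
340 [ 0.4421 -0.258   0.1238] ((442.0964660644531, -258.5388488769531), (24.394655227661133, 15.454215049743652), 83.63111114501953)
12 [ 0.435  -0.3236  0.122 ] ((434.7384948730469, -323.4610595703125), (1.3952622413635254, 11.22575855255127), 84.41102600097656)
[411.7798  86.0428] [446.0139 121.7178]
660 192.0 -13.5 13.5 -4.5 1.5 0.5380828330355888
[-0.0123  0.0662]
```

The key hangs as before (top at z 0.124, same place and yaw). The slot lies within 0.5° of the locked direction, and the hatch is held within its 1 mm play. I'm handing the job in.

```bash
python3 -c "
from rig import order; print(order.sign_off())"
```

```text
the job is handed in; nothing more can be done
None
```

The job is done and handed in at about 28 s: the hatch is shut, the fastener is turned to its stop (peak about 0.45 N m), and the flat key hangs back in its place; I moved nothing else.

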